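# Dock the dip probe in its storage well

## Task

Put the orange-headed dip probe away in its storage dock: take it from the slanted rest, let its tip into the well at a slant in front of the fork, then push it upright so that its thin neck goes into the fork and its tip stands on the bottom of the well. Be gentle, do not ram the probe into the dock, leave it standing on its own, and leave the small blue-capped vial standing where it is.

Things in the scene. Friction and masses are not known exactly. Their poses are not given: they have to be found in the camera images.
- probe: Rigid dip probe, 183 mm, about 60 g. Origin at its tip, z along its axis to the head. Steel shaft dia 14 mm, rounded tip (0 to 103 mm); thin dark neck dia 8 mm (108 to 143); orange head dia 20 mm, flat top (143 to 183). Starts in the rest's trough, tip down, z leaning about 40 degrees from vertical to the rest's -x, head and neck sticking out free.
- probe_neck (a point): Point on the probe's axis in the thin neck, 129 mm from the tip. The fork's slot takes only the neck, not the shaft or head, so the probe cannot come in upright: its tip must first be in the bore, with the probe leaning to the dock's -x.
- rest: Fixed grey rest, base 140 x 80 x 8 mm, with an aluminium trough (25 mm wide) that leans 40 degrees from vertical to its -x (roughly towards the robot) and ends 95 mm along the probe from the tip. Origin on the bench under the base, z up. The probe's tip lies at x +45, y 0, z +28 mm, the middle of its head at x -60, y 0, z +153 mm.
- dock: Fixed storage dock, origin on the bench under the well's axis, z up, -x its open front (roughly towards the robot). White base 120 x 90 x 8 mm (x -48 to +72), blue well cup dia 36 mm and 48 mm high, steel post dia 14 mm at x +52, 154 mm high, carrying the fork. Docked, the probe's head stands 151 to 191 mm above the bench and leans back (+x) a few degrees.
- well_mouth (a point): Centre of the well's mouth, 48 mm above the bench; axes as the dock's. Vertical bore dia 22 mm, 40 mm deep, flat floor. A probe let in and released leaning 15 to 23 degrees to the dock's -x stays in the bore, leaning, but may swing some degrees sideways, which a push along its lean corrects.
- fork_seat (a point): Where the neck belongs in the fork: dock x +4, y 0, 137 mm above the bench. Aluminium fork 134 to 140 mm above the bench; slot 13 mm wide, open to the dock's -x, closed at x +10.5; straight prongs to x -22, then flared guides to x -46, y +/-28 mm. The docked neck rests at the closed end, the head's underside 11 mm above the fork.
- vial: Small loose reagent vial with blue cap, 26 mm across, 58 mm high, a bystander standing behind the work; origin under its base.

How it is judged (in metres and radians):
On the way:
1. the probe's tip is in the well, at least 6 mm below the rim, while the probe leans at least 10 degrees (horizontal distance between probe and well_mouth below 0.014 m and z of probe in the frame of well_mouth below -0.006 m and angle between probe's own z axis and vertical above 0.175 rad), for 0.1 s.
At the end, for the whole second after the job is handed in: The probe stands in the dock by itself and at rest: tip within 10 mm of the well's axis and at least 34 mm below the rim, axis within 0.12 rad of vertical, neck within 9 mm (level) of its place in the fork. The vial still stands (horizontal distance between probe and well_mouth below 0.01 m and z of probe in the frame of well_mouth below -0.034 m and angle between probe's own z axis and vertical below 0.12 rad and horizontal distance between probe_neck and fork_seat below 0.009 m and linear speed of probe below 0.02 m/s and angle between vial's own z axis and vertical below 0.2 rad); the robot touches nothing.
It fails at once if the probe is rammed into the dock (contact force above 45 N) (contact force between probe and dock above 45 N).
It fails at once if the vial is shifted by more than 30 mm (distance of vial from where it was at the start of the episode above 0.03 m).
It also fails if it takes over 54 s, if anything falls off the work surface, if the arm or the gripper's body presses on something with over 40 N, if the wrist force passes 120 N, or if a joint passes its speed limit or range.

## Robot

A 6-joint arm with a two-finger parallel gripper is mounted at the origin on the work surface; the furniture and walls round the work are solid. World frame = base frame: x ahead of the robot, y to its left, z up, the work surface at z = 0. Lengths are in mm, angles in degrees, forces in N, time in s.
With the tool pointing down it reaches from about 350 to 850 mm from the base axis. Payload 8.1 kg.
Tool frame: the origin (TCP) lies midway between the tips of the shut fingers; the grasp point (between the pads) lies 19 mm behind it; z points along the fingers, y is the line along which they close (so a half turn about z gives the same grasp; the last joint's range is limited). The gripper opens to 85 mm and grips with 20 to 120 N. Pads are 22 mm wide; open, the fingers measure 114 mm over their backs; the gripper's body (76 mm by 85 mm) begins 54 mm behind the grasp point. The pads swing forward as they close: fully open they stand 13 mm farther back than shut.
Start: joints at [66.612, 7.471, 85.268, -0, 87.261, -4.893], TCP at [190.312, 569.022, 231.292] pointing down, gripper open.
Joint ranges: [-169.43, 169.43], [-51.17, 129.36], [1.28, 143.12], [-76.62, 256.62], [0, 156.53], [-152.29, 152.29]. Speed limits (degrees/s): [136.94, 136.94, 159.86, 180, 180, 180].

## Interface

Orientations are given as [roll, pitch, yaw] about the fixed x, y, z axes, in that order (R = Rz(yaw) Ry(pitch) Rx(roll)).
In Python, from bench import r gives the robot as it stands.
- The arm moves only by the shell command python3 steer.py 'ROWS' [FORCE]. ROWS is rows parted by semicolons, their numbers by spaces, 1 to 8 of them, each of 7 numbers: a rotation vector rx, ry, rz in degrees, then dx, dy, dz in mm, then the finger opening in mm; each row is the pose to reach, as a shift and turn from the pose commanded when the command began, along the tool's axes at that moment; what a row does not reach only later rows make up. A row lasts 1/8 s, in which the tool goes at most 62.5 mm and 10.7 degrees, less where a joint would pass 70% of its speed; a pose out of reach is approached as far as the arm can. The fingers move at their own pace and stop on an object; FORCE is the grip in N (left out, the last holds). Time passes only in rows, so rows that do not move let the fingers close. It prints the time, the measured TCP pose, the force, the opening and the grip force at its end.
- r.sense(): the state, without advancing time (a new reading comes with each control period).
- r.snapshot(name): name is "scene" or "top" or "wrist"; returns a dict with "pixels" (384x512x3 uint8, blue, green, red), "fx", "fy", "cx", "cy" (pixels), "D" ([k1, k2, p1, p2, k3] as OpenCV has them; the pictures are not rectified), "pose" (4x4, takes a point from camera to world coordinates). Camera axes: x right, y up, looking along -z (the intrinsics and any distortion apply to the point x, -y, -z); pixel columns grow to the right and rows downward; lengths in mm; the calibration is good to about 2 mm. A picture is of the moment at which its call begins. There is no depth.
- r.hand_in(): hands the job in; it is judged then, once.
The state is a dict: "time": time; "joint_pos": joint angles; "qd": joint speeds; "joint_efforts": joint torques, N m; "tool_pos": TCP position; "tcp_rot": TCP orientation; "ft_force": force on the tool from outside, world axes, zero at the start; "wrist_torque": the same for the moment, N m; "finger_gap": finger opening in mm; "grip_force": force on a finger pad.
Only numpy, scipy, OpenCV 4.12 (cv2) and the standard library are available. Lean on these libraries where they do the work, as an engineer would, in place of code of your own. Each camera call takes 0.05 s, during which the arm holds its last target. There are 200 camera calls.

## Working session

There is one attempt and no reset: what is moved stays moved. The work goes in short steps, Python scripts to look and compute and a shell command to move; the robot and the scene stay as the last step left them, time stands still between calls to the robot, and variables do not carry over. Pictures are saved under pics/ and viewed, at most 10 in all, crops included, and the job is handed in when it is done.

```bash
ls; mkdir -p pics
python3 - <<'E'
from bench import r
import cv2,pickle
d={n:r.snapshot(n) for n in("scene","top","wrist")}
pickle.dump(d,open("s0.pkl","wb"))
for n in("scene","top"): cv2.imwrite(f"pics/{n}0.png",d[n]["pixels"]); print(n,d[n]["fx"],d[n]["D"],d[n]["pose"].round(2).tolist() if hasattr(d[n]["pose"],'round') else d[n]["pose"])
print(r.sense())
E
```

```text
bench.py
pics
steer.py
scene 434.31356358911916 [-0.07688242  0.          0.          0.          0.        ] [[-0.89, 0.29, -0.36, 309.9], [-0.46, -0.52, 0.72, 610.7], [0.02, 0.8, 0.6, 613.32], [0.0, 0.0, 0.0, 1.0]]
top 436.06396592423016 [-0.10722518  0.          0.          0.          0.        ] [[0.1, 0.97, -0.24, 431.64], [-1.0, 0.1, -0.02, 2.88], [0.0, 0.24, 0.97, 965.42], [0.0, 0.0, 0.0, 1.0]]
{'time': 0.15, 'joint_pos': array([ 6.66097766e+01,  7.50846596e+00,  8.53140545e+01,  5.29575039e-06,
        8.72608244e+01, -4.89233709e+00]), 'qd': array([ 0.05634076, -0.0938383 , -0.23413649,  0.12010068, -0.11588353,
        0.06176202]), 'joint_efforts': array([ 8.73272675e-04, -5.70060253e+01, -5.01160634e+01, -1.68671422e-04,
        9.57307115e-03,  8.92999594e-06]), 'tool_pos': array([190.16845097, 568.62934333, 230.45957341]), 'tcp_rot': array([-1.79916959e+02, -7.11321854e-03,  1.61502108e+02]), 'ft_force': array([ 0.31157824,  0.47671484, -0.73989904]), 'wrist_torque': array([ 0.02736539, -0.04813502, -0.02975091]), 'grip_force': 0.0, 'finger_gap': 85.37635651433506}
```

View pics/scene0.png

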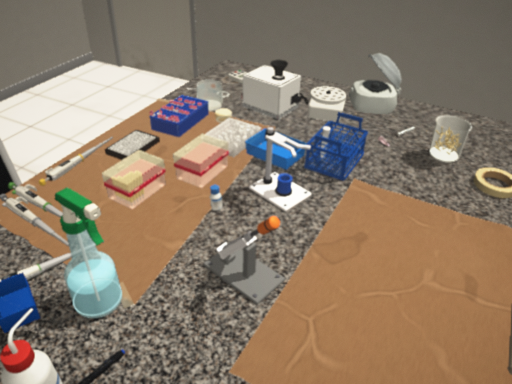

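View pics/top0.png

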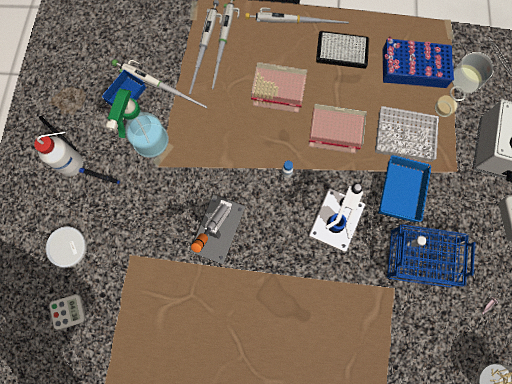

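Scene: the rest is at about (245,265) with the orange head at (270,225), the dock at (280,190), and the vial at (216,197). Top: the head is at (198,243), the rest base around (218,230), the dock base around (338,220), and the vial at (288,168). Next I'll enlarge both views.

Run:
```python
import cv2,pickle
d=pickle.load(open("s0.pkl","rb"))
cv2.imwrite("pics/topc.png",cv2.resize(d["top"]["pixels"][150:290,180:380],None,fx=4,fy=4,interpolation=cv2.INTER_CUBIC))
cv2.imwrite("pics/scenec.png",cv2.resize(d["scene"]["pixels"][120:310,195:345],None,fx=3,fy=3,interpolation=cv2.INTER_CUBIC))
```

```text
(no output)
```

View pics/topc.png

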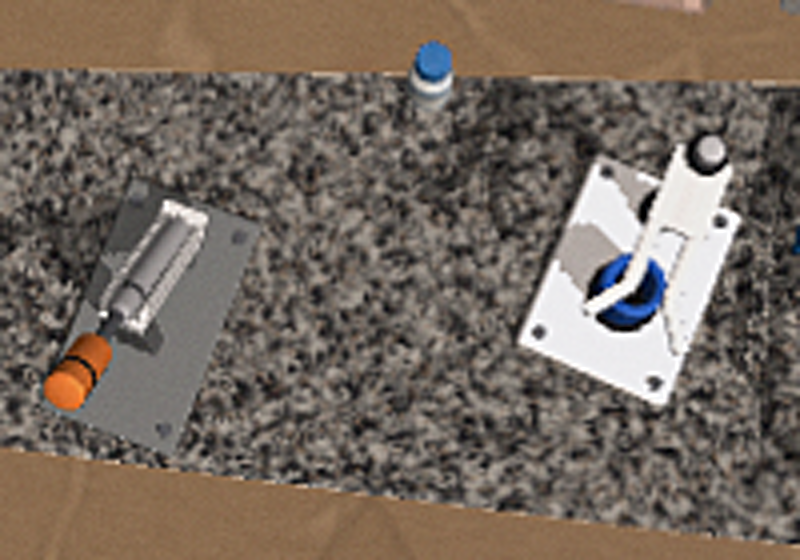

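View pics/scenec.png

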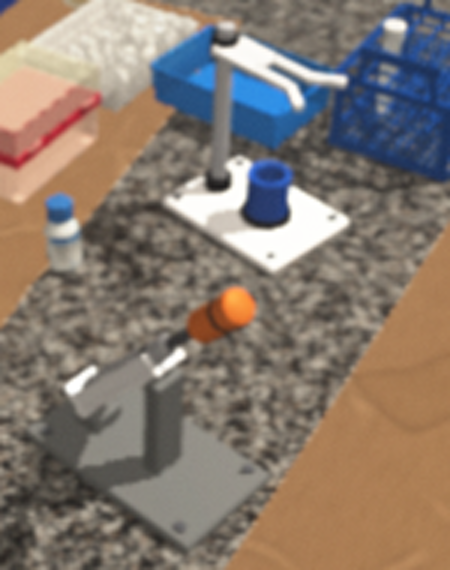

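Top crop (4x, offset 180,150):
- Dock base corners: (601,156), (741,215), (664,404), (519,343).
- Well mouth: about (627,290).
- Rest corners: (137,178), (260,225), (175,455), (47,405).
- Orange head: about (78,370).

Scene crop (3x, offset 195,120):
- Dock corners: (238,157), (350,220), (275,272), (165,202).
- Rest corners: (270,480), (190,548), (35,435).

Next I'll fit the poses.

```bash
cat > h.py <<'E'
import numpy as np,cv2
from scipy.spatial.transform import Rotation as R
from scipy.optimize import least_squares
F=np.diag([1,-1,-1.])
def K(c): return np.array([[c["fx"],0,c["cx"]],[0,c["fy"],c["cy"]],[0,0,1.]])
def proj(c,P):
    P=np.atleast_2d(P).astype(float); T=np.array(c["pose"]); q=(P-T[:3,3])@T[:3,:3]@F
    return cv2.projectPoints(q,np.zeros(3),np.zeros(3),K(c),np.array(c["D"]))[0][:,0]
def ray(c,uv):
    n=cv2.undistortPoints(np.array(uv,float).reshape(-1,1,2),K(c),np.array(c["D"]))[:,0]
    T=np.array(c["pose"]); d=np.c_[n,np.ones(len(n))]@F@T[:3,:3].T
    return T[:3,3],d/np.linalg.norm(d,axis=1)[:,None]
def onz(c,uv,z): o,d=ray(c,uv); return o+d*((z-o[2])/d[:,2])[:,None]
def tri(c1,u1,c2,u2):
    A=0;b=0;rs=[]
    for c,u in((c1,u1),(c2,u2)):
        o,d=ray(c,[u]); M=np.eye(3)-np.outer(d[0],d[0]); A=A+M; b=b+M@o; rs.append((o,M))
    p=np.linalg.solve(A,b); return p,[np.linalg.norm(M@(p-o)) for o,M in rs]
def w(pose,P): # pose x,y,yaw
    return np.atleast_2d(P)@R.from_euler('z',pose[2],degrees=True).as_matrix().T+[pose[0],pose[1],0]
def orange(c):
    h=cv2.cvtColor(c["pixels"],cv2.COLOR_BGR2HSV); m=cv2.inRange(h,(4,170,90),(18,255,255))
    n,l,s,ce=cv2.connectedComponentsWithStats(m); i=1+s[1:,4].argmax(); return ce[i],s[i]
E
python3 - <<'E'
from h import *; import pickle
d=pickle.load(open("s0.pkl","rb")); t,s=d["top"],d["scene"]
tp=lambda L:[((u+.5)/4-.5+180,(v+.5)/4-.5+150) for u,v in L]
sp=lambda L:[((u+.5)/3-.5+195,(v+.5)/3-.5+120) for u,v in L]
D=np.array([[72,45,8],[72,-45,8],[-48,-45,8],[-48,45,8],[0,0,48]])
Dt=tp([(601,156),(741,215),(664,404),(519,343),(627,291)])
Ds=sp([(165,202),(238,157),(350,220),(275,272),(270,175)])
Rr=np.array([[70,40,8],[70,-40,8],[-70,-40,8],[-70,40,8]])
Rt=tp([(137,178),(260,225),(175,455),(47,405)])
def pose(P,mt,ms,g):
    f=lambda p:np.r_[(proj(t,w(p,P))-mt).ravel(),(proj(s,w(p,P[:len(ms)] if len(ms)!=3 else P[[0,3,2]]))-ms).ravel()]
    o=least_squares(f,g,loss='soft_l1'); return o.x,o.fun.reshape(-1,2).round(1).tolist()
g=onz(t,Dt[:4],8); print(g.round(0).tolist()); 
for nm,P,a,b in(("dock",D,Dt,Ds),("rest",Rr,Rt,sp([(35,435),(190,548),(270,480)]))):
    g=onz(t,a[:4],8); c=g.mean(0); v=(g[0]+g[1]-g[2]-g[3]); y=np.degrees(np.arctan2(v[1],v[0]))
    if nm=="dock":print("toponly",c,y)
    x,f=pose(P,a,b,[c[0],c[1],y]); print(nm,x.round(2),f); 
    if nm=="rest":print("head pred",w(x,[-60,0,153]),"tip",w(x,[45,0,28]))
    print(" fit top only",np.round(least_squares(lambda p:(proj(t,w(p,P))-a).ravel(),x).x,1))
a,b=orange(t)[0],orange(s)[0]; print("head tri",tri(t,a,s,b),orange(t)[1],orange(s)[1])
print("vial",onz(t,tp([(433,62)]),58))
E
```

```text
[[692.0, -129.0, 8.0], [666.0, -211.0, 8.0], [555.0, -173.0, 8.0], [581.0, -90.0, 8.0]]
toponly [ 623.47940162 -150.70073408    8.        ] -18.994141071477472
dock [ 610.88 -144.61  -17.98] [[-2.2, -0.6], [-0.4, 0.1], [-0.2, 1.6], [-1.6, 0.7], [1.2, -1.1], [-1.2, -1.1], [0.6, -0.6], [0.7, -0.3], [-0.2, -0.9], [0.3, -0.5]]
 fit top only [ 611.4 -145.8  -18.7]
rest [575.91 113.83 -14.57] [[-1.4, -0.3], [0.9, -0.1], [-0.6, 1.3], [-2.4, 1.0], [-3.5, -2.9], [-0.4, -0.5], [1.7, -3.1]]
head pred [[517.83373748 128.91982959 153.        ]] tip [[619.45926269 102.51428803  28.        ]]
 fit top only [577.3 112.  -14.3]
head tri (array([523.93222334, 128.40884605, 151.94569093]), [np.float64(0.1380743400538814), np.float64(0.1380743400537817)]) [191 234  17  18 173] [258 217  22  17 213]
vial [[722.35341928 -27.51311808  58.        ]]
```

```bash
cat >> h.py <<'E'
def axis(yaw,lean,side=0):  # lean toward local -x; side: toward local +y
    return R.from_euler('ZYX',[yaw,-lean,-side],degrees=True).apply([0,0,1])
def tcpR(yaw,lean,side=0):  # tool y=local y, z=-axis, x = -local x
    return R.from_euler('ZYX',[yaw,-lean,-side],degrees=True)*R.from_matrix(np.diag([-1,1,-1.]))
def delta(sn,P,Rt):
    R0=R.from_euler('xyz',sn["tcp_rot"],degrees=True)
    print("rows",(R0.inv()*Rt).as_rotvec(degrees=True).round(1),R0.inv().apply(P-sn["tool_pos"]).round(1))
E
python3 - <<'E'
from h import *; from bench import r
H=np.array([523.9,128.4,152]); a=axis(-15.5,40); print(a)
delta(r.sense(),H+93*a,tcpR(-15.5,40)); print(r.sense()["tool_pos"],H+93*a)
E
```

```text
[-0.61940972  0.17177752  0.76604444]
rows [ -1.1 -40.   -2.8] [-396.5 -314.7    7.6]
[190.16845097 568.62934333 230.45957341] [466.29489645 144.37530908 223.24213321]
```

```bash
python3 steer.py '0 0 0 -45 -36 -10 85;0 0 0 -95 -75 -15 85;0 0 0 -145 -115 -15 85;0 -8 0 -195 -155 -15 85;0 -16 0 -245 -194 -15 85;0 -24 -1 -290 -230 -10 85;-1 -32 -2 -335 -265 0 85;-1 -40 -3 -370 -294 0 85'
python3 - <<'E'
from h import *; from bench import r
H=np.array([523.9,128.4,152]); a=axis(-15.5,40)
delta(r.sense(),H+93*a,tcpR(-15.5,40))
E
```

```text
time: 1.15
tool_pos: [448.4, 170.9, 230.6]
tcp_rot: [-179.8, 40.2, 164.7]
ft_force: [-0.2, -0.1, -0.2]
finger_gap: 85.1
grip_force: 0.0
rows [-0.   0.2  0.2] [-13.8 -20.8  21.3]
```

```bash
python3 steer.py '0 0 0 -14 -21 21 85;0 0 0 -14 -21 21 85;0 0 0 -14 -21 21 85'
python3 - <<'E'
from h import *; from bench import r; import pickle
H=np.array([523.9,128.4,152]); a=axis(-15.5,40)
delta(r.sense(),H+93*a,tcpR(-15.5,40))
c=r.snapshot("wrist"); pickle.dump(c,open("w1.pkl","wb")); cv2.imwrite("pics/w1.png",c["pixels"])
print(orange(c)); print(proj(c,[H,H+20*a,H-163*a]))
E
```

```text
time: 1.52
tool_pos: [465.7, 146.3, 224.7]
tcp_rot: [-179.9, 40.0, 164.6]
ft_force: [-0.5, 0.3, -0.0]
finger_gap: 85.4
grip_force: 0.0
rows [0.  0.  0.1] [ 0.1 -1.7  1.8]
(array([254.43817204, 187.31182796]), array([242, 173,  22,  33, 372], dtype=int32))
[[254.33572898 187.59009311]
 [254.39698662 194.74124949]
 [254.0516907  154.43785889]]
```

View pics/w1.png

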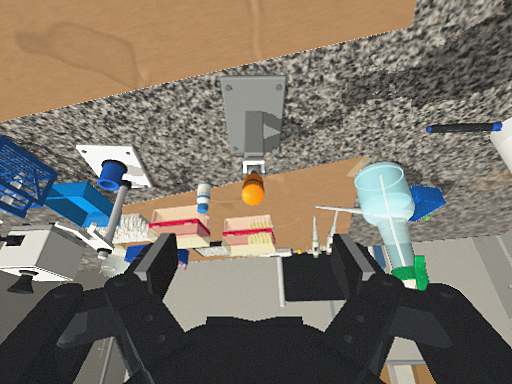

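The wrist view puts the orange head at (254,187), where my model predicts it. The rest base is symmetric about column 254, so the yaw is good. The next move is along the probe's axis.

```bash
python3 steer.py '0 0 0 0 -2 30 60;0 0 0 0 -2 60 50;0 0 0 0 -2 85 45;0 0 0 0 -2 100 45;0 0 0 0 -2 110 45;0 0 0 0 -2 110 45;0 0 0 0 -2 110 45' 30
python3 - <<'E'
from h import *; from bench import r; import pickle
H=np.array([523.9,128.4,152]); a=axis(-15.5,40)
delta(r.sense(),H-17*a,tcpR(-15.5,40)); print(orange(r.snapshot("wrist")))
E
```

```text
time: 2.45
tool_pos: [533.4, 125.9, 140.6]
tcp_rot: [-179.9, 40.0, 164.7]
ft_force: [-0.4, 0.3, 0.1]
finger_gap: 45.2
grip_force: 0.0
rows [0.  0.  0.1] [ 0.2 -0.1  2. ]
(array([254.84027304, 262.65802048]), array([ 235,  240,   40,   47, 1465], dtype=int32))
```

```bash
python3 steer.py '0 0 0 0 0 1 30;0 0 0 0 0 1 24;0 0 0 0 0 1 15;0 0 0 0 0 1 10;0 0 0 0 0 1 10;0 0 0 0 0 1 10;0 0 0 0 0 1 10' 40
```

```text
time: 3.38
tool_pos: [534.1, 125.2, 139.4]
tcp_rot: [-179.9, 40.0, 164.7]
ft_force: [-1.0, 0.4, 2.6]
finger_gap: 18.8
grip_force: 39.1
```

```bash
python3 steer.py '0 0 0 0 0 -8 10;0 0 0 0 0 -25 10;0 0 0 0 0 -50 10;0 0 0 0 0 -75 10;0 0 0 0 0 -100 10;0 0 0 0 0 -120 10;0 0 0 0 0 -120 10;0 0 0 0 0 -120 10'
python3 - <<'E'
from h import *; from bench import r; import pickle
sn=r.sense(); R0=R.from_euler('xyz',sn["tcp_rot"],degrees=True)
t=r.snapshot("top");s=r.snapshot("scene"); w=r.snapshot("wrist"); pickle.dump((sn,t,s,w),open("g.pkl","wb"))
ax=-R0.as_matrix()[:,2]; T=sn["tool_pos"]; tip=T-146*ax; print(sn["tool_pos"],tip)
for n,c in(("top",t),("scene",s)):
    q=proj(c,[tip,T+17*ax]); print(n,q.round(1).tolist(),orange(c)[0])
sc=[]
q=proj(s,[tip])[0]; x,y=q.astype(int); a=s["pixels"][y-50:y+50,x-65:x+65]
q=proj(t,[tip])[0]; x2,y2=q.astype(int); b=t["pixels"][y2-50:y2+50,x2-65:x2+65]; print(x,y,x2,y2)
cv2.imwrite("pics/g.png",cv2.resize(np.hstack([a,b]),None,fx=3,fy=3,interpolation=cv2.INTER_CUBIC))
E
```

```text
time: 4.38
tool_pos: [459.5, 145.7, 230.3]
tcp_rot: [-179.9, 40.0, 164.7]
ft_force: [-0.3, 0.2, 0.1]
finger_gap: 18.8
grip_force: 39.2
[459.46299378 145.65031803 230.34655035] [549.83779546 120.55475588 118.459965  ]
top [[207.1, 232.4], [173.4, 279.7]] [173.21212121 279.03030303]Traceback (most recent call last):
  File "<stdin>", line 6, in <module>
  File "h.py", line 23, in orange
    n,l,s,ce=cv2.connectedComponentsWithStats(m); i=1+s[1:,4].argmax(); return ce[i],s[i]
                                                      ~~~~~~~~~~~~~~^^
ValueError: attempt to get argmax of an empty sequence
```

```bash
cat >> h.py <<'E'
DOCK=[611.2,-145.4,-18.4]
def goal(sn,tip,lean,L=146,dock=DOCK,side=0):
    P=w(dock,tip)[0]+L*axis(dock[2],lean,side); delta(sn,P,tcpR(dock[2],lean,side))
E
python3 - <<'E'
from h import *; from bench import r; import pickle
sn,t,s,wr=pickle.load(open("g.pkl","rb"))
goal(r.sense(),[-70,0,85],21)
T=sn["tool_pos"]; tip=T-146*-R.from_euler('xyz',sn["tcp_rot"],degrees=True).as_matrix()[:,2]
o=[]
for c in(s,t):
    x,y=proj(c,[tip])[0].astype(int); print(x,y); o.append(c["pixels"][y-50:y+50,x-65:x+65])
cv2.imwrite("pics/g.png",cv2.resize(np.hstack(o),None,fx=3,fy=3,interpolation=cv2.INTER_CUBIC))
E
```

```text
rows [ 1.4 18.9  2.7] [ -71.9 -233.5   72.2]
256 232
207 232
```

View pics/g.png

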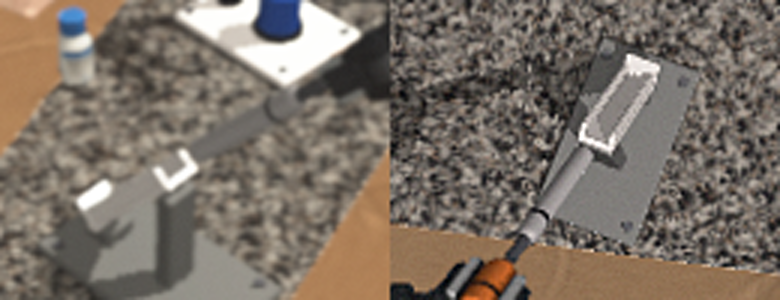

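The crop shows the probe clear of the trough, with its tip near (190,150) on the left panel and (587,150) on the right. Both match the prediction. Next I'll carry it to in front of the dock.

```bash
python3 steer.py '0 0 0 -8 -30 0 10;0 5 0 -30 -80 5 10;0 10 1 -45 -130 20 10;1 15 2 -60 -180 40 10;1 19 3 -70 -215 60 10;1 19 3 -72 -233 72 10;1 19 3 -72 -233 72 10;1 19 3 -72 -233 72 10'
python3 - <<'E'
from h import *; from bench import r; import pickle
sn=r.sense(); goal(sn,[-70,0,85],21)
T=sn["tool_pos"]; a=-R.from_euler('xyz',sn["tcp_rot"],degrees=True).as_matrix()[:,2]; tip=T-146*a
s=r.snapshot("scene");t=r.snapshot("top");pickle.dump((sn,s,t,r.snapshot("wrist")),open("a.pkl","wb"))
o=[]
for c in(s,t):
    q=proj(c,[tip])[0]; mo=proj(c,w(DOCK,[0,0,48]))[0]; x,y=((q+mo)/2).astype(int); print(q,mo); print(x-50,y-50); o.append(c["pixels"][y-50:y+50,x-50:x+50])
cv2.imwrite("pics/a.png",cv2.resize(np.hstack(o),None,fx=4,fy=4,interpolation=cv2.INTER_CUBIC))
E
```

```text
time: 5.52
tool_pos: [495.2, -105.5, 222.1]
tcp_rot: [179.4, 20.9, 161.3]
ft_force: [-0.1, 0.1, 0.7]
finger_gap: 18.9
grip_force: 39.4
rows [ 0.5 -0.1 -0.3] [-0.  -1.3  0.9]
[309.56516172 177.23296969] [284.94057381 177.25154469]
247 127
[327.1140554  248.74433512] [337.97239154 221.18572847]
282 184
```

View pics/a.png

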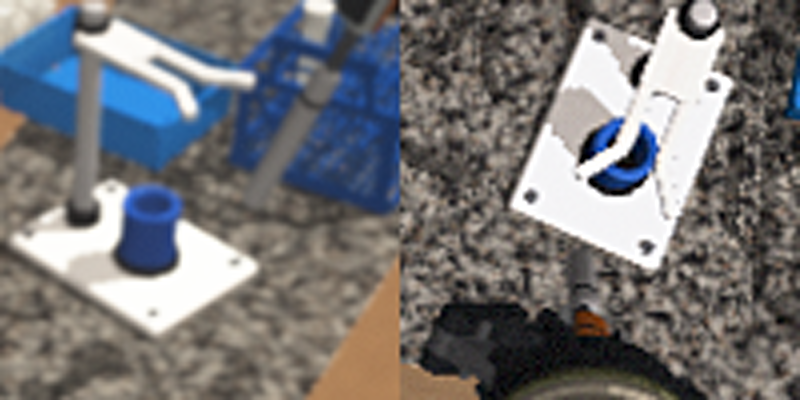

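Left panel: the tip is at (252,207) and the mouth at (152,205). Right panel: the tip end is at (580,248) and the rim at about (620,152). All are within about 1 px of the prediction. I'll check the rim with a blue mask.

Run:
```python
from h import *; import pickle
sn,s,t,wr=pickle.load(open("a.pkl","rb"))
th=np.linspace(0,2*np.pi,60)
for n,c in(("s",s),("t",t),("w",wr)):
    cyl=np.array([[18*np.cos(u),18*np.sin(u),z] for u in th for z in(8,48)])
    q=proj(c,w(DOCK,cyl)); mo=proj(c,w(DOCK,[0,0,48]))[0]
    h=cv2.cvtColor(c["pixels"],cv2.COLOR_BGR2HSV); m=cv2.inRange(h,(108,120,30),(125,255,255))
    k=np.zeros_like(m); cv2.circle(k,tuple(mo.astype(int)),28,255,-1); m&=k
    nn,l,st,ce=cv2.connectedComponentsWithStats(m); i=1+st[1:,4].argmax(); b=st[i]
    print(n,mo.round(1),"pred bbox",q.min(0).round(1),q.max(0).round(1),"seen",b[:2],b[:2]+b[2:4]-1,b[4])
```

```text
s [284.9 177.3] pred bbox [276.1 172.8] [292.8 196. ] seen [277 174] [292 193] 243
t [338.  221.2] pred bbox [326.9 212.9] [346.3 232.3] seen [331 215] [346 230] 100
w [252.6 197.8] pred bbox [239.7 170.7] [265.4 207.2] seen [240 176] [248 193] 102
```

Run:
```python
from h import *; from bench import r
goal(r.sense(),[-7,0,77],21); goal(r.sense(),[-1,0,60],20); goal(r.sense(),[3.5,0,37],20)
```

```text
rows [ 0.5  0.  -0.2] [-55.4  -2.2  31.8]
rows [ 0.5  1.  -0.2] [-57.4  -2.3  49.8]
rows [ 0.5  1.  -0.2] [-53.4  -2.6  72.9]
```

```bash
python3 steer.py '0.5 0 0 -15 -1 8 10;0.5 0 0 -35 -2 20 10;0.5 0 0 -55 -2 32 10;0.5 0 0 -56 -2 40 10;0.5 1 0 -57 -2 50 10;0.5 1 0 -57 -2 50 10'
python3 - <<'E'
from h import *; from bench import r; import pickle
sn=r.sense(); goal(sn,[3.5,0,37],20)
T=sn["tool_pos"]; a=-R.from_euler('xyz',sn["tcp_rot"],degrees=True).as_matrix()[:,2]; tip=T-146*a
print(R.from_euler('z',-DOCK[2],degrees=True).apply(tip-[DOCK[0],DOCK[1],0]))
s=r.snapshot("scene");o=[]
q=proj(s,[tip])[0]; x,y=q.astype(int); print(q,x-50,y-50)
cv2.imwrite("pics/b.png",cv2.resize(s["pixels"][y-60:y+40,x-50:x+50],None,fx=5,fy=5,interpolation=cv2.INTER_CUBIC))
E
```

```text
time: 6.42
tool_pos: [561.8, -129.5, 195.2]
tcp_rot: [179.9, 19.9, 161.3]
ft_force: [-0.5, 0.0, 0.4]
finger_gap: 18.5
grip_force: 39.4
rows [ 0.  -0.1 -0.2] [ 2.   0.5 21.6]
[-2.30240338 -0.43497549 57.88342035]
[286.0953603  174.02689544] 236 124
```

View pics/b.png

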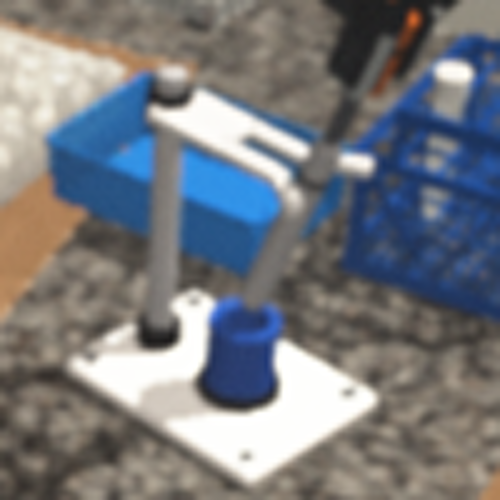

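The tip is at about (256,310), just above the bore at (245,320), and the probe stands between the flared guides. Next I'll lower it into the bore in small steps.

```bash
python3 steer.py '0 0 0 1 0 6 10;0 0 0 2 0.5 11 10;0 0 0 2 0.5 16 10;0 0 0 2 0.5 16 10'
python3 - <<'E'
from h import *; from bench import r
sn=r.sense(); print(sn["wrist_torque"]); goal(sn,[3.5,0,37],20);goal(sn,[4,0,32],17);goal(sn,[4,0,24],13);goal(sn,[4,0,18],11)
E
```

```text
time: 6.98
tool_pos: [565.7, -130.6, 179.9]
tcp_rot: [179.9, 19.9, 161.3]
ft_force: [-1.1, 0.8, -1.5]
finger_gap: 18.5
grip_force: 39.4
[0.04862503 0.16306643 0.00793711]
rows [ 0.  -0.1 -0.3] [0.6 0.3 5.8]
rows [ 0.   2.9 -0.3] [-5.8  0.3 10.9]
rows [ 0.   6.9 -0.3] [-13.2   0.4  19.3]
rows [ 0.   8.9 -0.3] [-16.2   0.4  25.6]
```

```bash
python3 steer.py '0 0 0 0.5 0 3 10;0 0 0 0.5 0 6 10;0 0 0 0.5 0 6 10;0 0 0 0.5 0 6 10'
python3 - <<'E'
from h import *; from bench import r
sn=r.sense(); print(sn["wrist_torque"]); goal(sn,[3.5,0,37],20);goal(sn,[4,0,32],17);goal(sn,[4,0,24],13);goal(sn,[4,0,18],11)
E
```

```text
time: 7.48
tool_pos: [567.5, -131.1, 174.8]
tcp_rot: [179.9, 20.0, 161.3]
ft_force: [0.2, 0.3, -0.1]
finger_gap: 19.2
grip_force: 39.4
[0.1039698  0.14064894 0.01345907]
rows [ 0.  -0.  -0.3] [0.7 0.2 0.4]
rows [ 0.   3.  -0.3] [-5.7  0.3  5.5]
rows [ 0.   7.  -0.3] [-13.1   0.3  13.9]
rows [ 0.   9.  -0.3] [-16.1   0.3  20.2]
```

```bash
python3 steer.py '0 1.5 0 -2.5 0 3 10;0 3 0 -6 0 5.5 10;0 4.5 0 -8.5 0 8.5 10;0 6 0 -11 0 11.5 10;0 7 0 -13 0 14 10;0 7 0 -13 0 14 10'
python3 - <<'E'
from h import *; from bench import r
sn=r.sense(); print(sn["wrist_torque"]); goal(sn,[4,0,24],13);goal(sn,[4,0,18],11);goal(sn,[3.5,0,11],8);goal(sn,[2,0,9],3);goal(sn,[1,0,8.5],-1.5)
E
```

```text
time: 8.22
tool_pos: [583.9, -136.7, 165.7]
tcp_rot: [179.9, 12.9, 161.3]
ft_force: [-0.4, -0.1, -0.4]
finger_gap: 18.8
grip_force: 39.4
[0.04157884 0.15854436 0.0050244 ]
rows [ 0.  -0.1 -0.3] [ 0.1  0.4 -0.5]
rows [ 0.   1.9 -0.3] [-3.7  0.4  5.4]
rows [ 0.1  4.9 -0.3] [-9.3  0.4 12.6]
rows [ 0.1  9.9 -0.3] [-20.    0.4  15.8]
rows [ 0.1 14.4 -0.3] [-30.1   0.5  18.5]
```

```bash
python3 steer.py '0 1 0 -2 0.3 3 10;0 2 0 -4 0.4 5.5 10;0 3.5 0 -6.5 0.4 9 10;0 5 0 -9.5 0.4 11.5 10;0 5 0 -9.5 0.4 11.5 10'
python3 - <<'E'
from h import *; from bench import r
sn=r.sense(); print(sn["wrist_torque"]); goal(sn,[3.5,0,11],8);goal(sn,[2,0,9.5],3);goal(sn,[1,0,9],-1.5)
s=r.snapshot("scene"); cv2.imwrite("pics/c.png",cv2.resize(s["pixels"][110:220,230:340],None,fx=5,fy=5,interpolation=cv2.INTER_CUBIC))
E
```

```text
time: 8.85
tool_pos: [595.5, -140.2, 156.8]
tcp_rot: [179.9, 7.9, 161.3]
ft_force: [-0.0, -0.0, -0.8]
finger_gap: 18.5
grip_force: 39.4
[0.02459698 0.10378887 0.01405116]
rows [ 0.1 -0.1 -0.3] [0.4 0.  1.1]
rows [ 0.1  4.9 -0.3] [-10.6   0.1   3. ]
rows [ 0.1  9.4 -0.3] [-20.9   0.1   4.8]
```

View pics/c.png

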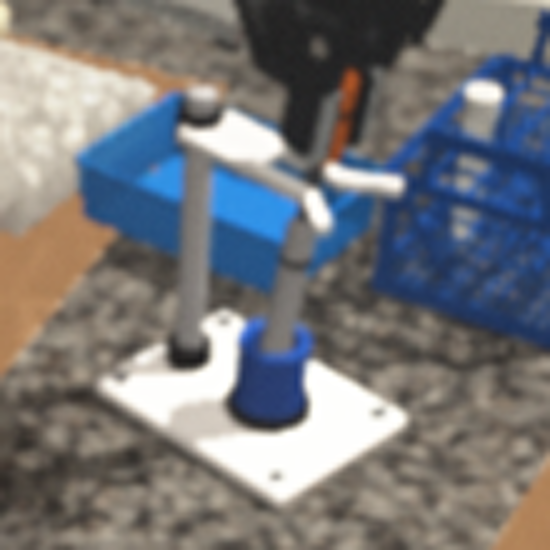

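The shaft is deep in the well and the neck at about (320,185) has entered the slot, with the gripper clear of the fork. Next I'll bring the probe upright.

```bash
python3 steer.py '0 1.5 0 -3 0 1 10;0 3 0 -6.5 0 2 10;0 5 0 -10.5 0 3 10;0 7 0 -15 0 4 10;0 9 0 -20 0 4.8 10;0 9 0 -20 0 4.8 10'
python3 - <<'E'
from h import *; from bench import r
sn=r.sense(); print(sn["wrist_torque"]); goal(sn,[1,0,8.5],-1.5)
E
```

```text
time: 9.65
tool_pos: [614.9, -146.8, 154.9]
tcp_rot: [179.9, -1.0, 161.3]
ft_force: [0.8, 0.5, -1.0]
finger_gap: 19.0
grip_force: 39.4
[-0.01299372 -0.02061508 -0.00064298]
rows [ 0.1  0.5 -0.3] [-0.8  0.1  0.4]
```

```bash
python3 steer.py '0 0.5 0 -0.8 0 0.5 10;0 1 0 -1.5 0 1 10;0 1 0 -1.5 0 1 10'; python3 steer.py '0 0 0 0 0 0.5 10;0 0 0 0 0 1 10;0 0 0 0 0 1 10'
```

```text
time: 10.02
tool_pos: [616.0, -147.0, 154.4]
tcp_rot: [179.9, -2.0, 161.4]
ft_force: [0.2, -0.9, 0.8]
finger_gap: 18.6
grip_force: 39.6
time: 10.4
tool_pos: [616.2, -147.2, 154.1]
tcp_rot: [179.9, -1.9, 161.4]
ft_force: [0.8, 0.5, 5.7]
finger_gap: 18.8
grip_force: 40.1
```

```bash
python3 steer.py '0 0 0 0 0 0 22;0 0 0 0 0 0 26;0 0 0 0 0 0 35;0 0 0 0 0 0 45;0 0 0 0 0 0 45'; python3 steer.py '0 0 0 0 0 -10 45;0 0 0 0 0 -30 45;0 0 0 0 0 -60 45;0 0 0 0 0 -100 45;0 0 0 0 0 -130 45;0 0 0 0 0 -130 45'
python3 - <<'E'
from h import *; from bench import r
s,t=r.snapshot("scene"),r.snapshot("top")
print("pred mid-head",w(DOCK,[7,0,171])); 
for c in(s,t):
    try: print(orange(c),proj(c,w(DOCK,[7,0,171])))
    except Exception as e: print(e)
try: print(tri(s,orange(s)[0],t,orange(t)[0]))
except Exception: pass
cv2.imwrite("pics/d.png",np.hstack([cv2.resize(c["pixels"][y:y+110,x:x+80],None,fx=5,fy=5,interpolation=cv2.INTER_CUBIC) for c,x,y in((s,245,110),(t,300,160))]))
E
```

```text
time: 11.02
tool_pos: [615.7, -147.0, 152.9]
tcp_rot: [179.9, -2.0, 161.4]
ft_force: [0.6, 0.3, -0.3]
finger_gap: 44.8
grip_force: 0.0
time: 11.78
tool_pos: [621.9, -149.3, 288.9]
tcp_rot: [179.9, -1.5, 161.4]
ft_force: [0.2, -0.2, -0.2]
finger_gap: 44.7
grip_force: 0.0
pred mid-head [[ 617.84213208 -147.60954326  171.        ]]
(array([285.609375, 122.921875]), array([282, 119,   8,   9,  64], dtype=int32)) [[286.1390934  128.30723756]]
attempt to get argmax of an empty sequence
```

View pics/d.png

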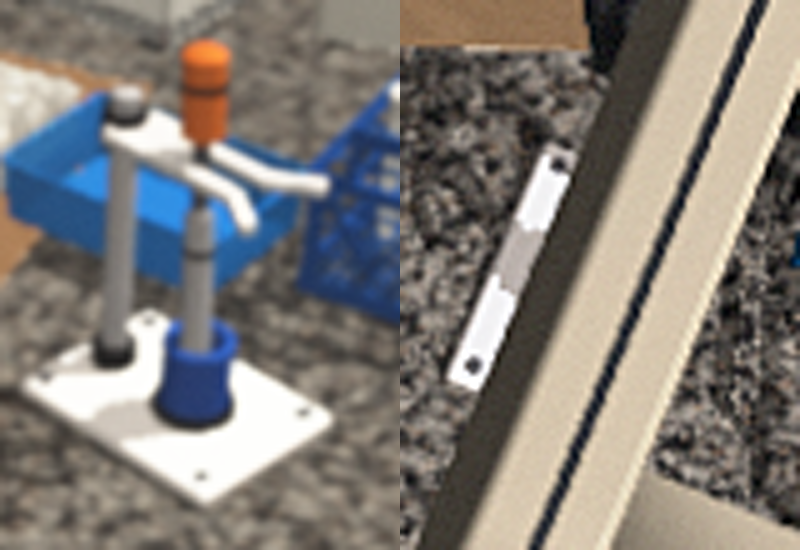

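The probe stands on its own with its neck in the fork. The head centre is at about (286,129) in the full scene image, and the docked pose predicts (286.1,128.3). The vial was never approached. I'll let it settle for a moment, then hand in.

```bash
python3 steer.py '0 0 0 0 0 -20 45;0 0 0 0 0 -20 45;0 0 0 0 0 -20 45;0 0 0 0 0 -20 45'
python3 - <<'E'
from h import *; from bench import r
print(orange(r.snapshot("scene"))); print(r.hand_in())
E
```

```text
time: 12.38
tool_pos: [620.4, -148.8, 302.2]
tcp_rot: [179.9, -2.1, 161.4]
ft_force: [0.8, 0.5, 0.5]
finger_gap: 45.3
grip_force: 0.0
(array([285.55384615, 122.95384615]), array([282, 119,   8,   9,  65], dtype=int32))
the job is handed in; nothing more can be done
None
```

The probe is standing on its own in the dock with its neck in the fork, the vial was left untouched, and the job was handed in at about 12.5 s with no verdict printed.

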